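Start the second screw of a desk book rack

TASK

A desk book rack is being screwed together: of the two screws in the near foot of the near book end, the grey one has been started, but the brass-coloured replacement still stands higher, its point just set in its pilot hole. Take the nut driver from its block, seat it on the brass-coloured screw, and press down firmly and steadily while turning clockwise, so that the self-tapping thread bites and follows the turning, neither spinning in place nor being rammed in unturned, until its head is level with the grey one. Then stand the driver back in its hole in the block and leave the things round about where they lie.

Things in the scene. Friction and masses are not known exactly. Their poses are not given: they have to be found in the camera images.
- rack: the book rack, fixed: oak base 400 x 150 x 20 mm, a steel book end at either end. Origin at table level, midway between the two screws of the near foot (at y = +/-0.036, x = 0, in either order); x runs along the base to the far end, z up. The near foot is a 2 mm sheet, its top 22 mm above the table; the near upright stands at x = 0.093, 120 mm wide, up to 172 mm above the table
- screw_seat: the dark washer, 17 mm across, round the screw that is to be started. Origin at its underside on the screw's axis, z up
- screw_head (a point): centre of the top of the brass-coloured hexagon head of the screw to be started: 13 mm across flats, 8 mm high with a 1.5 mm bevel at the top. Its top stands 45 mm above the table at the start. z up; it turns with the head, and its x axis is square to one pair of flats. The head may point any way about z
- started_head (a point): centre of the top of the grey head of the neighbour, already started, a like screw that does not move: its top stands 41 mm above the table
- screw_sink (a joint): how far the screw has gone down, m; 0 at the start, 0.004 when level with its neighbour
- screw_turn (a joint): how far the screw has turned, rad, clockwise from above counts up; 0 at the start. How fast it sinks as it turns is not known beforehand: follow it down by feel. Turning takes about 0.06 N m. All the way the thread follows only while pressed down with more than about 8 N; with less it spins in place and reams the hole, with more than about 20 N it is rammed in unturned. 12 to 16 N is right
- driver: the nut driver, 112 mm long, about 0.13 kg, loose, standing socket down in the block. Origin at the centre of the socket's open mouth; z runs along it to the handle's end; x is square to one pair of the socket's flats. Green round handle, 31 mm across, to be gripped between z = 0.040 and 0.108. Let go on a screw head, it stays standing, loosely
- tool_block: fixed wooden block 70 x 90 x 42 mm with a round hole, 25 mm wide and 34 mm deep with a chamfered mouth, in the middle of its top; four short bits stand in a row 25 mm to the -x side of the hole, up to 55 mm above the table. Origin at the centre of its underside
- block_floor (a point): centre of the floor of the hole in the block, 8 mm above the table
- book: loose hardback book lying flat, 200 x 135 x 34 mm; bystander, origin at the centre of its underside
- tape: loose roll of tape lying flat, 96 mm across, 25 mm high; bystander
- eraser: loose blue and white eraser, 23 x 58 x 13 mm; bystander
- driver_mouth (a point): centre of the mouth of the driver's six-sided socket: 14 mm across flats inside, 7 mm deep, 22 mm over its outside corners. A 13 mm head has about 0.15 rad of free turning play either way in it
Mind the look-alikes: they are no part of the job. What is shaped like the driver but red is not meant.

How it is judged:
On the way, in this order (a step that is already met when the one before it is completed fails the run):
1. the driver has been lifted out of its block (z of block_floor in the frame of driver below -0.036 m), for 0.1 s.
2. the driver's socket sits upright over the head of the brass-coloured screw (horizontal distance between driver and screw_head below 0.003 m and z of driver in the frame of screw_seat below 0.0195 m and angle between driver's own z axis and vertical below 0.15 rad), for 0.2 s.
3. the screw has been turned in under load to within 1.5 mm of its neighbour's height (value of joint screw_sink above 0.0025 m and value of joint screw_turn above 1.8 rad), for 0.2 s.
At the end, for the whole second after the job is handed in: The screw has sunk 4 mm, give or take 1.5 mm, so that its head is level with the started one's; the driver stands at rest, fully down in the hole of its block, within 0.2 rad of upright (value of joint screw_sink between 0.0025 and 0.0055 m and horizontal distance between driver and block_floor below 0.006 m and distance between driver and block_floor below 0.008 m and angle between driver's own z axis and vertical below 0.2 rad and linear speed of driver below 0.02 m/s); the robot touches nothing.
It fails at once if the screw is rammed down ahead of its thread (about 1 mm deeper than its turning accounts for) ((value of joint screw_sink above 0.0012 m and value of joint screw_turn below 0.25 rad) or (value of joint screw_sink above 0.0022 m and value of joint screw_turn below 1.2 rad) or (value of joint screw_sink above 0.0032 m and value of joint screw_turn below 2.2 rad) or (value of joint screw_sink above 0.0042 m and value of joint screw_turn below 3.2 rad) or (value of joint screw_sink above 0.0052 m and value of joint screw_turn below 4.2 rad)).
It fails at once if the screw spins in place and reams out its hole (more than about 1 rad turned without biting) ((value of joint screw_turn above 1.5 rad and value of joint screw_sink below 0.0005 m) or (value of joint screw_turn above 2.55 rad and value of joint screw_sink below 0.0015 m) or (value of joint screw_turn above 3.6 rad and value of joint screw_sink below 0.0025 m) or (value of joint screw_turn above 4.65 rad and value of joint screw_sink below 0.0035 m) or (value of joint screw_turn above 5.7 rad and value of joint screw_sink below 0.0045 m)).
It fails at once if the book, the tape or the eraser is shifted by more than 20 mm (distance of any of book, tape, eraser from where it was at the start of the episode above 0.02 m).
It also fails if it takes over 72 s, if anything falls off the work surface, if the arm or the gripper's body presses on something with over 40 N, if the wrist force passes 120 N, or if a joint passes its speed limit or range.

ROBOT

A 6-joint arm with a two-finger parallel gripper is mounted at the origin on a cart in front of the work surface, level with it; the furniture and walls round the work are solid. World frame = base frame: x ahead of the robot, y to its left, z up, the work surface at z = 0. Lengths are in m, angles in rad, forces in N, time in s.
With the tool pointing down it reaches from about 0.25 to 0.725 m from the base axis. Payload 4 kg.
Tool frame: the origin (TCP) lies midway between the tips of the shut fingers; the grasp point (between the pads) lies bot.pinch_z behind it (bot.pinch_z is the distance from the TCP to the grasp point, in m); z points along the fingers, y is the direction in which the jaws open and shut (so a half turn about z gives the same grasp; the last joint's range is limited). The gripper opens to 85 mm and grips with 20 to 120 N. Pads are 22 mm wide; open, the fingers measure 114 mm over their backs; the gripper's body (76 mm by 85 mm) begins 54 mm behind the grasp point. The pads swing forward as they close: fully open they stand 13 mm farther back than shut.
Start: joints at [-1.115, 0.241, 0.005, 1.335, 0, 1.571], TCP at [0.22, -0.449, 0.231] pointing down, gripper open.
Joint ranges: [-2.72, 2.72], [-1.05, 1.87], [-1.09, 1.28], [-1.99, 2.15], [-1.42, 1.44], [-3.14, 3.14]. Speed limits (rad/s): [2.79, 2.79, 3.14, 3.14, 3.14, 3.14].

INTERFACE

Orientations are given as a unit quaternion [x, y, z, w].
In Python, from workcell import bot gives the robot as it stands. The module is installed in compiled form; this text tells all that it offers.
- The arm moves only by the tool move_arm, never from a script. Its argument "series" is a list that holds one entry, the list of rows, each a list of 7 numbers: the shift along the world's x, y, z in cm, then the turn, a rotation vector about the world's x, y, z in degrees, then the opening, from 0 (shut) to 1 (fully open). A call has exactly 5 rows; each row shifts and turns the pose as measured when the row begins; what a row does not reach is not made up. A row lasts 1/10 s, in which the tool goes at most 50 mm and 8.59 degrees, less where a joint would pass 70% of its speed; a pose out of reach is approached as far as the arm can. A call with a gripper value outside its range is refused whole. The fingers move at their own pace and stop on an object; the grip force is fixed at half the most. Time passes only in rows, so rows that do not move let the fingers close, or fill a call up. It gives the time, the measured TCP pose, the force and the opening at its end, in the units of the state.
- bot.get_obs(): the state, without advancing time (a new reading comes with each control period).
- bot.camera(name): name is "side" or "top" or "wrist"; returns (picture, depth): 384x512x3 uint8, red, green, blue; 384x512 float32, m along the optical axis (not along the pixel's ray), 0 where there is no reading.
- bot.camera_info(name): a dict with "vfov" (degrees; the focal length in pixels is half the picture's height over the tangent of half this angle, whatever the lens; pixels are square), "cx", "cy" (the principal point, pixels), "cam_to_world" (4x4, takes a point from camera to world coordinates); the wrist camera has in their place "tool_from_camera" (4x4, takes a point from camera to tool coordinates, whose origin is the TCP and whose axes are the flange's). Camera axes: x right, y down, z forward; pixel columns grow to the right and rows downward; lengths in m; the calibration is good to about 2 mm. A picture is of the moment at which its call begins: read the wrist's pose just before it. camera_info takes no time and is no camera call.
- bot.job_done(): hands the job in, once; it reports no verdict.
Trained networks look in the newest picture that a camera, given by its name, has taken for a name from the list of things; names that differ only in an ending like _2 or _b are one class to them, and where a whole thing is asked for, a point or a joint stands for the part that bears it (a point fixed in the world has none). Each returns a list of dicts, best first, with "confidence" (0 to 1); they miss things now and then, are a little off and sometimes report something else, mostly with a low value. They report only what shows in the picture. A call takes as long as a camera call. They do not tell look-alikes from the thing itself.
- bot.find_in(camera, target): "at" ([x, y, z] in m, in world coordinates, good to about 4 mm: the middle of the surface that is visible of it).
The state is a dict: "clock": time; "joint_pos": joint angles; "joint_vel": joint speeds; "tau": joint torques, N m; "eef_pos": TCP position; "tool_rot": TCP orientation; "ft_force": force on the tool from outside, world axes, zero at the start; "ft_torque": the same for the moment, N m; "grip_width": finger opening in m.
Only numpy, scipy, OpenCV 4.12 (cv2) and the standard library are available. Lean on these libraries where they do the work, as an engineer would, in place of code of your own. Each camera call takes 0.05 s, during which the arm holds its last target.

## Working session

There is one attempt and no reset: what is moved stays moved. The work goes in short steps, Python scripts to look and compute and a tool call to move; the robot and the scene stay as the last step left them, time stands still between calls to the robot, and variables do not carry over. Pictures are saved under pics/ and viewed, and the job is handed in when it is done.

Besides the shell and the picture viewer there is one more tool, called after ">>>" by a JSON object that holds its "api" and its "payload". move_arm: Moves the arm, as the interface text tells. Its arguments: {"type":"object","properties":{"series":{"type":"array","items":{"type":"array","items":{"type":"array","items":{"type":"number"}}}}},"required":["series"]}

```bash
mkdir -p pics
cat > h.py <<'E'
import numpy as np, cv2
from workcell import bot
from scipy.spatial.transform import Rotation as R
def snap(name, fn):
    o=bot.get_obs(); im,d=bot.camera(name)
    cv2.imwrite('pics/'+fn+'.png', cv2.cvtColor(im,cv2.COLOR_RGB2BGR))
    np.savez('pics/'+fn+'.npz',d=d,im=im,p=o['eef_pos'],q=o['tool_rot'])
    return im,d,o
def T(name,o):
    i=bot.camera_info(name)
    if 'cam_to_world' in i: return np.array(i['cam_to_world'])
    t=np.eye(4); t[:3,:3]=R.from_quat(o['tool_rot']).as_matrix(); t[:3,3]=o['eef_pos']
    return t@np.array(i['tool_from_camera'])
def cloud(name,d,o):
    i=bot.camera_info(name); f=d.shape[0]/2/np.tan(np.radians(i['vfov'])/2)
    v,u=np.mgrid[:d.shape[0],:d.shape[1]]
    P=np.stack([(u-i['cx'])/f*d,(v-i['cy'])/f*d,d],-1)
    t=T(name,o); return P@t[:3,:3].T+t[:3,3]
E
python3 - <<'E'
from h import *
print(bot.pinch_z, bot.get_obs())
for n in ['side','top','wrist']:
    i=bot.camera_info(n); print(n,i)
    snap(n,n+'0')
    if n!='wrist':
      for t in ['driver','screw_head','started_head','tool_block','rack','screw_seat','book','tape','eraser']:
        print(n,t,[(np.round(r['at'],3).tolist(),round(r['confidence'],2)) for r in bot.find_in(n,t)])
E
```

```text
0.0187 {'clock': 0.0, 'joint_pos': array([-1.11497639e+00,  2.41447431e-01,  3.68157046e-03,  1.33521250e+00,
       -2.09999237e-05,  1.57079197e+00]), 'joint_vel': array([ 0.00150577, -0.00098383,  0.00047595,  0.00062297,  0.00070484,
       -0.00088421]), 'tau': array([ 3.40976885e-04, -3.72317219e+01,  2.52408922e+01,  1.71265175e-02,
       -4.46744252e-05, -1.00383804e-05]), 'eef_pos': array([ 0.21980364, -0.44836152,  0.2303795 ]), 'tool_rot': array([ 9.74139673e-01,  2.25944035e-01, -2.56733234e-04, -1.06043449e-03]), 'ft_force': array([ 0.25032434, -0.00212517, -0.11562409]), 'ft_torque': array([ 0.02598188, -0.03866393, -0.00682067]), 'grip_width': 0.08569439083085284}
side {'vfov': 44.16254080423068, 'cx': 254.08640970356015, 'cy': 199.40044517607026, 'cam_to_world': array([[ 0.87355486, -0.28955838,  0.39122608, -0.02309667],
       [-0.4866678 , -0.53202341,  0.69289649, -0.98202701],
       [ 0.00750745, -0.79568023, -0.60567038,  0.90867086],
       [ 0.        ,  0.        ,  0.        ,  1.        ]])}
side driver [([0.581, -0.196, 0.077], 0.84), ([0.544, -0.42, 0.0
[... 854 characters left out ...]
]
top started_head []
top tool_block [([0.479, -0.259, 0.043], 0.71)]
top rack [([0.643, 0.022, 0.021], 0.74)]
top screw_seat [([0.481, -0.266, 0.118], 0.59)]
top book [([0.417, 0.374, 0.033], 0.6)]
top tape []
top eraser [([0.36, 0.006, 0.011], 0.43)]
wrist {'vfov': 71.27137827081633, 'cx': 258.24863234079356, 'cy': 187.59494759466588, 'tool_from_camera': array([[-2.39586830e-04, -9.55476925e-01, -2.95065735e-01,
         7.54422660e-02],
       [ 9.99999543e-01,  4.42655907e-05, -9.55317538e-04,
         1.42750754e-04],
       [ 9.25845123e-04, -2.95065829e-01,  9.55476478e-01,
        -1.42652959e-01],
       [ 0.00000000e+00,  0.00000000e+00,  0.00000000e+00,
         1.00000000e+00]])}
```

View pics/side0.png

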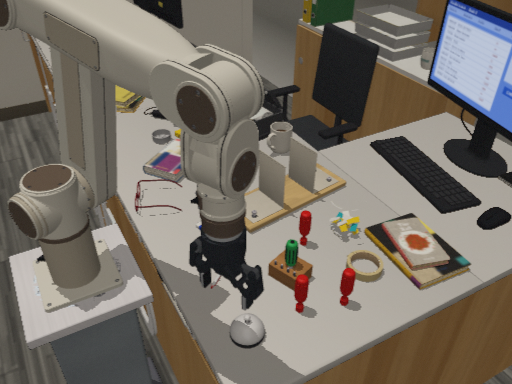

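View pics/top0.png

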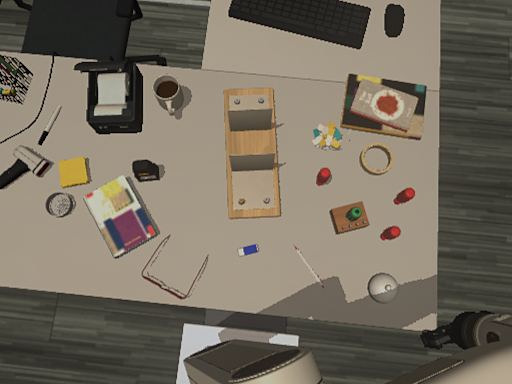

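View pics/wrist0.png

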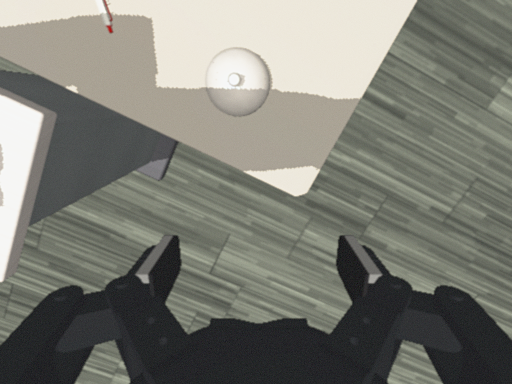

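The driver (green) stands in the block at top px (355,212), and red look-alikes stand at (324,176), (404,195) and (391,233). The near-foot screws are at about (241,201) and (267,200). I'll zoom in and use depth next.

Run:
```python
from h import *
z=np.load('pics/top0.npz'); im=cv2.cvtColor(z['im'],cv2.COLOR_RGB2BGR); d=z['d']
a=cv2.resize(im[150:235,215:295],None,fx=6,fy=6,interpolation=cv2.INTER_CUBIC)
cv2.imwrite('pics/topz.png',np.hstack([a[:500,:400*1+80], cv2.resize(im[180:250,320:420],None,fx=3,fy=500/70)[:500]]))
P=cloud('top',d,None)
# green handle
h=cv2.cvtColor(im,cv2.COLOR_BGR2HSV); m=(h[...,0]>35)&(h[...,0]<85)&(h[...,1]>100)&(h[...,2]>40)
m[:, :330]=0; m[:, 375:]=0; m[:195]=0; m[235:]=0
for p in [np.argwhere(m)]: 
    q=P[m]; print(len(q), q.min(0),q.max(0)); t=q[q[:,2]>q[:,2].max()-.006]; print('top',t.mean(0),len(t), t.min(0),t.max(0))
# block top
sub=P[195:240,325:375].reshape(-1,3); b=sub[(abs(sub[:,2]-.042)<.006)]; print('blk',b.mean(0),cv2.minAreaRect((b[:,:2]*1000).astype(np.float32)))
# rack
sub=P[85:222,218:285].reshape(-1,3); b=sub[(abs(sub[:,2]-.020)<.006)]; print('rack',b.mean(0),cv2.minAreaRect((b[:,:2]*1000).astype(np.float32)))
for (u,v) in [(241,201),(267,200)]:
    s=P[v-6:v+7,u-6:u+7].reshape(-1,3); s=s[s[:,2]>.032]; print(u,v,len(s),s.mean(0) if len(s) else '', s.max(0) if len(s) else '')
```

```text
74 [ 0.47012506 -0.29589055  0.04198997] [ 0.51396039 -0.25890591  0.12308719]
top [ 0.48282102 -0.27127375  0.11911844] 46 [ 0.47012506 -0.28441018  0.11709067] [ 0.49653238 -0.26070852  0.12308719]
blk [ 0.4813915  -0.26840383  0.04173382] ((484.1751708984375, -271.69482421875), (70.96853637695312, 91.43269348144531), 20.499544143676758)
rack [0.6341693  0.02219821 0.02034711] ((657.10205078125, 25.37169647216797), (401.3157653808594, 150.00808715820312), 8.588040351867676)
241 201 21 [0.48616981 0.03458362 0.10068168] [0.50337672 0.04450858 1.23708543]
267 200 21 [ 0.50843026 -0.03375607  0.03987721] [ 0.51475054 -0.02785929  0.04351073]
```

View pics/topz.png

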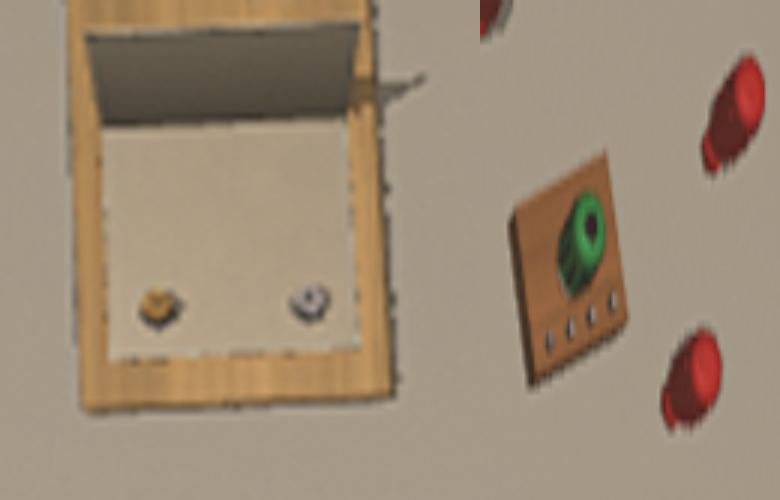

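The brass screw is at about (0.498, 0.038), the grey one at (0.508, -0.034), and the driver axis at about (0.483, -0.271). I'll look at the screw closely with the wrist camera first.

>>> {"api": "move_arm", "payload": {"series": [[[2.4, 4.2, 0, 0, 0, 0, 1], [2.4, 4.2, 0, 0, 0, 0, 1], [2.4, 4.2, 0, 0, 0, 0, 1], [2.4, 4.2, 0, 0, 0, 0, 1], [2.4, 4.2, 0, 0, 0, 0, 1]]]}}

```text
clock: 1.55
eef_pos: [0.3406, -0.238, 0.2309]
tool_rot: [0.976, 0.219, 0.001, 0.002]
ft_force: [1.2, -0.9, -0.6]
grip_width: 0.0855
```

>>> {"api": "move_arm", "payload": {"series": [[[2.4, 4.2, 0, 0, 0, 0, 1], [2.4, 4.2, 0, 0, 0, 0, 1], [2.4, 4.2, 0, 0, 0, 0, 1], [2.4, 4.2, 0, 0, 0, 0, 1], [2.4, 4.2, 0, 0, 0, 0, 1]]]}}

```text
clock: 2.05
eef_pos: [0.4636, -0.0198, 0.2325]
tool_rot: [0.976, 0.218, 0.003, 0.003]
ft_force: [0.1, -1.2, 1.3]
grip_width: 0.0854
```

Run:
```python
from h import *
o=bot.get_obs(); print(o['clock'],o['eef_pos'],o['joint_pos'],o['ft_force'],R.from_quat(o['tool_rot']).as_matrix()[:,0])
```

```text
2.05 [ 0.46355488 -0.01979033  0.23248222] [-0.03951841  0.16308712 -0.08954577  1.31099187 -0.00481283  2.66177483] [ 0.06857163 -1.17078448  1.30947697] [0.90461701 0.42620527 0.00414006]
```

>>> {"api": "move_arm", "payload": {"series": [[[1.7, 2.9, -2.0, 0, 0, 0, 1], [1.7, 2.9, -2.0, 0, 0, 0, 1], [0, 0, -2.0, 0, 0, 0, 1], [0, 0, -0.5, 0, 0, 0, 1], [0, 0, 0, 0, 0, 0, 1]]]}}

```text
clock: 2.55
eef_pos: [0.5025, 0.048, 0.1665]
tool_rot: [0.975, 0.224, 0.006, 0.003]
ft_force: [0.5, -0.4, -1.0]
grip_width: 0.0854
```

Run:
```python
from h import *
im,d,o=snap('wrist','w1'); print(o['clock'],o['eef_pos'],o['tool_rot'],o['joint_vel'].round(3))
for t in ['screw_head','started_head']:
    print(t,[(np.round(r['at'],4).tolist(),round(r['confidence'],2)) for r in bot.find_in('wrist',t)])
```

```text
2.55 [0.50250384 0.04796278 0.16646562] [0.97456884 0.22398932 0.00581737 0.00324391] [ 0.005  0.005 -0.005  0.008 -0.005  0.   ]
screw_head [([0.5007, 0.0356, 0.0427], 0.63), ([0.5069, -0.2458, 0.0327], 0.56)]
started_head [([0.5097, -0.0284, 0.0408], 0.73)]
```

View pics/w1.png

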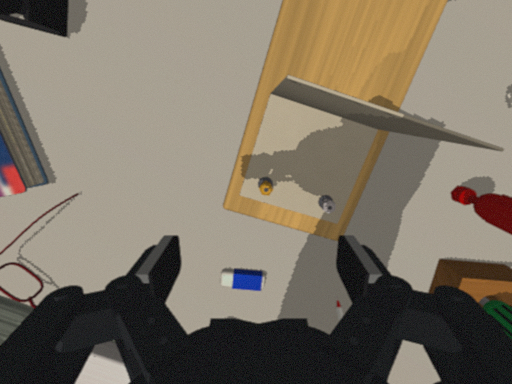

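The brass screw shows at px (265,186) and the grey one at (327,204). I'll refine their centres on the known height planes.

```bash
cat >> h.py <<'E'
def ray(name,o,u,v,zp):
    i=bot.camera_info(name); f=192/np.tan(np.radians(i['vfov'])/2)
    t=T(name,o); r=t[:3,:3]@np.array([(u-i['cx'])/f,(v-i['cy'])/f,1]); return t[:3,3]+r*(zp-t[2,3])/r[2]
def proj(name,o,p):
    i=bot.camera_info(name); f=192/np.tan(np.radians(i['vfov'])/2)
    t=T(name,o); c=t[:3,:3].T@(np.asarray(p)-t[:3,3]); return np.array([i['cx']+f*c[0]/c[2],i['cy']+f*c[1]/c[2]])
E
python3 - <<'E'
from h import *
z=np.load('pics/w1.npz'); o={'eef_pos':z['p'],'tool_rot':z['q']}; im=cv2.cvtColor(z['im'],cv2.COLOR_RGB2BGR); d=z['d']
P=cloud('wrist',d,o)
print('foot z',np.median(P[150:170,290:320,2]))
for (u,v,zt) in [(265,186,.045),(327,204,.041)]:
    s=P[v-14:v+15,u-14:u+15]; m=(s[...,2]>zt-.005)&(s[...,2]<zt+.006); q=s[m]; vv,uu=np.nonzero(m)
    print(len(q),q.mean(0),np.median(q[:,2]),'px',uu.mean()+u-14,vv.mean()+v-14, ray('wrist',o,uu.mean()+u-14,vv.mean()+v-14,zt))
cv2.imwrite('pics/w1z.png',cv2.resize(im[160:230,240:350],None,fx=7,fy=7,interpolation=cv2.INTER_CUBIC))
E
```

```text
foot z 0.02147020151405235
141 [0.50084662 0.03746691 0.04422059] 0.0443166309524452 px 265.7304964539007 188.43262411347519 [0.50105353 0.03759802 0.045     ]
134 [ 0.51153892 -0.03321659  0.03998799] 0.04025048124976505 px 328.8731343283582 206.03731343283582 [ 0.51176051 -0.03278672  0.041     ]
```

View pics/w1z.png

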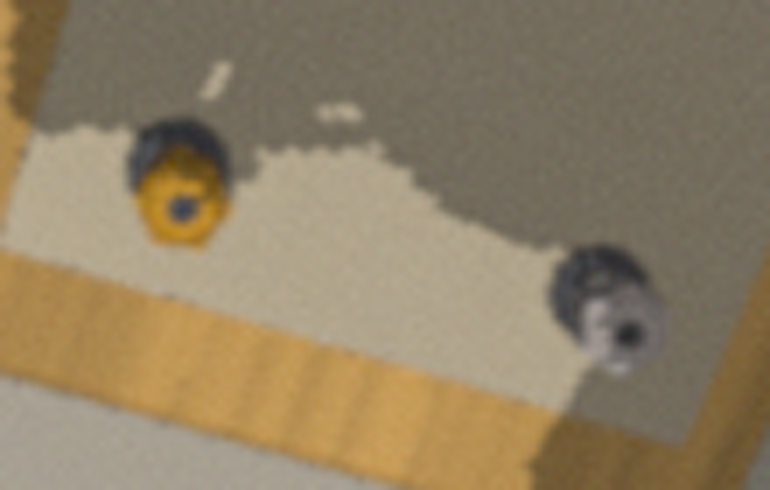

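>>> {"api": "move_arm", "payload": {"series": [[[0, -3.0, 2.0, 0, 0, 8.5, 1], [-0.2, -3.2, 2, 0, 0, 8.5, 1], [-0.2, -3.2, 1, 0, 0, 8.5, 1], [-0.2, -3.2, 0, 0, 0, 8.5, 1], [-0.2, -3.2, 0, 0, 0, 8.5, 1]]]}}

```text
clock: 3.2
eef_pos: [0.4961, -0.1161, 0.2268]
tool_rot: [0.824, 0.566, 0.012, 0.004]
ft_force: [0.6, 0.3, -0.1]
grip_width: 0.0855
```

>>> {"api": "move_arm", "payload": {"series": [[[-0.2, -3.2, 0, 0, 0, 8.5, 1], [-0.2, -3.2, 0, 0, 0, 8.5, 1], [-0.2, -3.2, 0, 0, 0, 8.5, 1], [-0.2, -3.2, 0, 0, 0, 8.5, 1], [-0.2, -3.2, 0, 0, 0, 8.5, 1]]]}}

```text
clock: 3.7
eef_pos: [0.4847, -0.288, 0.236]
tool_rot: [0.56, 0.828, 0.017, 0.006]
ft_force: [1.0, 0.3, -0.6]
grip_width: 0.0855
```

Run:
```python
from h import *
z=np.load('pics/w1.npz'); oo={'eef_pos':z['p'],'tool_rot':z['q']}
print('dot',ray('wrist',oo,265.7,189.3,.045), 'grey dot', ray('wrist',oo,240+627/7-.4,160+333/7-.4,.041))
im,d,o=snap('wrist','w2'); M=R.from_quat(o['tool_rot']); print(o['clock'],o['eef_pos'],o['joint_pos'].round(3),M.as_matrix()[:,[0,2]].round(4),o['ft_force'])
```

```text
dot [0.50027589 0.03700856 0.045     ] grey dot [ 0.51082419 -0.03400755  0.041     ]
3.7 [ 0.48472347 -0.28797313  0.23597663] [-0.554  0.356  0.175  1.377  0.033  0.635] [[-0.373   0.0289]
 [ 0.9278  0.021 ]
 [ 0.0087 -0.9994]] [ 0.99007145  0.27516339 -0.60966333]
```

View pics/w2.png

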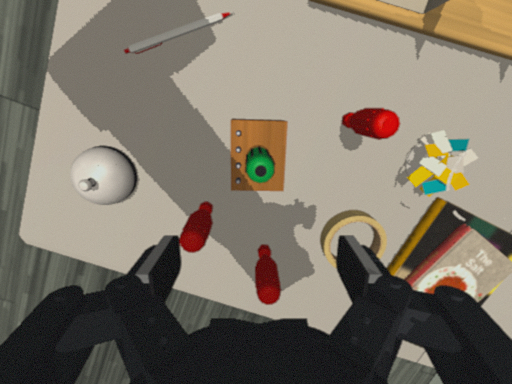

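```bash
cat >> h.py <<'E'
def st(o=None):
    o=o or bot.get_obs(); m=R.from_quat(o['tool_rot']).as_matrix(); z=m[:,2]
    print('t',o['clock'],'p',o['eef_pos'].round(4),'yaw',round(np.degrees(np.arctan2(m[1,0],m[0,0])),1),'fixrot',np.degrees([-z[1],z[0]]).round(2),'q',o['joint_pos'].round(2),'F',o['ft_force'].round(1),'M',o['ft_torque'].round(2),'g',round(o['grip_width'],4)); return o
E
python3 - <<'E'
from h import *
z=np.load('pics/w2.npz'); o={'eef_pos':z['p'],'tool_rot':z['q']}; im=cv2.cvtColor(z['im'],cv2.COLOR_RGB2BGR); d=z['d']
P=cloud('wrist',d,o); st()
s=P[140:200,235:290].reshape(-1,3); t=s[(s[:,2]>.112)&(s[:,2]<.13)]; print('top',len(t),t.mean(0),t.min(0),t.max(0),np.median(t[:,2]))
b=P[110:200,225:295].reshape(-1,3);b=b[abs(b[:,2]-.042)<.005];print(cv2.minAreaRect((b[:,:2]*1000).astype(np.float32)))
print('dark centre',ray('wrist',o,261,170.5,.12))
h=st.__name__
cv2.imwrite('pics/w2z.png',cv2.resize(im[110:200,220:300],None,fx=6,fy=6,interpolation=cv2.INTER_CUBIC))
E
```

```text
t 3.75 p [ 0.4844 -0.2933  0.2359] yaw 112.0 fixrot [-0.94  1.66] q [-0.56  0.36  0.18  1.38  0.03  0.63] F [ 2.1 -3.4  1.2] M [-0.2  -0.08 -0.04] g 0.0854
top 620 [ 0.48463103 -0.27103561  0.11825149] [ 0.4709805  -0.28587758  0.11212522] [ 0.49966595 -0.25767671  0.12218249] 0.11863239872254855
((485.9837341308594, -272.2664794921875), (69.45794677734375, 90.4817123413086), 20.17447853088379)
dark centre [ 0.48576549 -0.27221629  0.12      ]
```

View pics/w2z.png

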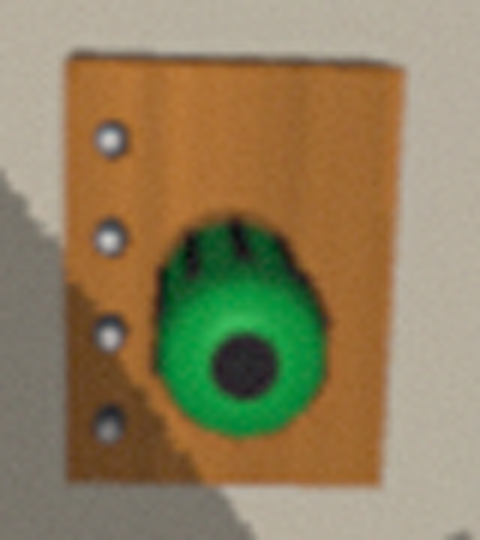

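>>> {"api": "move_arm", "payload": {"series": [[[0, 1.0, -2.0, 0, 0, 8.5, 1], [0.1, 1.0, -3.0, -0.9, 1.6, 0, 1], [0, 0.1, -2.0, 0, 0, 0, 1], [0, 0, 0, 0, 0, 0, 1], [0, 0, 0, 0, 0, 0, 1]]]}}

```text
clock: 4.25
eef_pos: [0.4846, -0.2803, 0.1715]
tool_rot: [0.503, 0.864, 0.001, 0.005]
ft_force: [-0.9, -0.8, 0.0]
grip_width: 0.0853
```

Run:
```python
from h import *
o=st(); im,d,o=snap('wrist','w3'); st()
P=cloud('wrist',d,o)
h=cv2.cvtColor(cv2.cvtColor(im,cv2.COLOR_RGB2BGR),cv2.COLOR_BGR2HSV); m=(h[...,0]>35)&(h[...,0]<85)&(h[...,1]>100)
t=P[m]; t=t[(t[:,2]>.112)&(t[:,2]<.13)]; print('top',len(t),t.mean(0),t.min(0),t.max(0))
print(proj('wrist',o,[.4857,-.272,.12]))
```

```text
t 4.25 p [ 0.4846 -0.2803  0.1715] yaw 119.6 fixrot [0.19 0.52] q [-0.53  0.38  0.04  1.22  0.    0.53] F [-0.9 -0.8  0. ] M [-0.    0.02 -0.01] g 0.0853
t 4.3 p [ 0.4846 -0.2804  0.1716] yaw 119.6 fixrot [0.2  0.52] q [-0.53  0.38  0.04  1.22  0.    0.53] F [ 0.4 -0.3 -0.8] M [0.02 0.01 0.  ] g 0.0855
top 844 [ 0.48381009 -0.27048568  0.11797411] [ 0.47084805 -0.28537656  0.11205679] [ 0.49808549 -0.25766101  0.12165589]
[264.38211661 198.02452931]
```

View pics/w3.png

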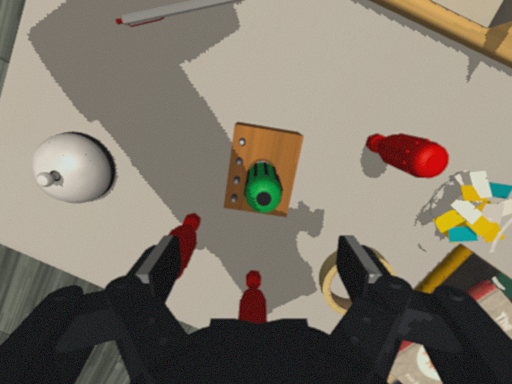

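The driver's end cap is at px (264,199), which agrees with the predicted (0.4857, -0.272). I'll move down round the handle.

>>> {"api": "move_arm", "payload": {"series": [[[0.1, 0.8, 0, -0.0, 0.5, 0, 1], [0, 0, -3.0, 0, 0, 0, 1], [0, 0, -3.0, 0, 0, 0, 1], [0, 0, -2.5, 0, 0, 0, 1], [0, 0, -0.5, 0, 0, 0, 1]]]}}

```text
clock: 4.8
eef_pos: [0.4915, -0.2739, 0.0892]
tool_rot: [0.504, 0.864, -0.001, 0.01]
ft_force: [0.1, 1.2, 0.3]
grip_width: 0.0852
```

Run:
```python
from h import *
o=st()
```

```text
t 4.8 p [ 0.4915 -0.2739  0.0892] yaw 119.5 fixrot [0.68 0.91] q [-0.51  0.45 -0.08  1.02 -0.    0.55] F [0.1 1.2 0.3] M [0.04 0.02 0.03] g 0.0852
```

>>> {"api": "move_arm", "payload": {"series": [[[-0.6, 0.2, -0.8, 0.7, 0.9, 0, 1], [0, 0, -0.3, 0, 0, 0, 1], [0, 0, 0, 0, 0, 0, 1], [0, 0, 0, 0, 0, 0, 1], [0, 0, 0, 0, 0, 0, 1]]]}}

```text
clock: 5.3
eef_pos: [0.4883, -0.2728, 0.0826]
tool_rot: [0.503, 0.864, 0.0, 0.003]
ft_force: [0.1, -0.5, 0.5]
grip_width: 0.0851
```

Run:
```python
from h import *
o=st()
```

```text
t 5.3 p [ 0.4883 -0.2728  0.0826] yaw 119.5 fixrot [0.12 0.31] q [-0.51  0.46 -0.09  1.02  0.    0.55] F [ 0.1 -0.5  0.5] M [ 0.07  0.04 -0.04] g 0.0851
```

>>> {"api": "move_arm", "payload": {"series": [[[-0.3, 0.1, -0.3, 0.1, 0.3, 0, 1], [-0.1, 0, -0.2, 0, 0, 0, 1], [0, 0, -0.1, 0, 0, 0, 1], [0, 0, 0, 0, 0, 0, 1], [0, 0, 0, 0, 0, 0, 1]]]}}

```text
clock: 5.8
eef_pos: [0.4845, -0.2722, 0.0773]
tool_rot: [0.504, 0.864, -0.0, 0.001]
ft_force: [-0.2, -0.4, -0.8]
grip_width: 0.0855
```

Run:
```python
from h import *
o=st(); im,d,o=snap('wrist','w4'); st(); print(bot.camera_info('wrist')['tool_from_camera'].shape)
```

```text
t 5.8 p [ 0.4845 -0.2722  0.0773] yaw 119.5 fixrot [0.08 0.1 ] q [-0.51  0.46 -0.1   1.01 -0.    0.54] F [-0.2 -0.4 -0.8] M [-0.04 -0.01 -0.02] g 0.0855
t 5.85 p [ 0.4845 -0.2721  0.0773] yaw 119.5 fixrot [0.08 0.09] q [-0.51  0.46 -0.1   1.01 -0.    0.54] F [-0.7  0.1  0.5] M [0.01 0.02 0.02] g 0.0858
(4, 4)
```

View pics/w4.png

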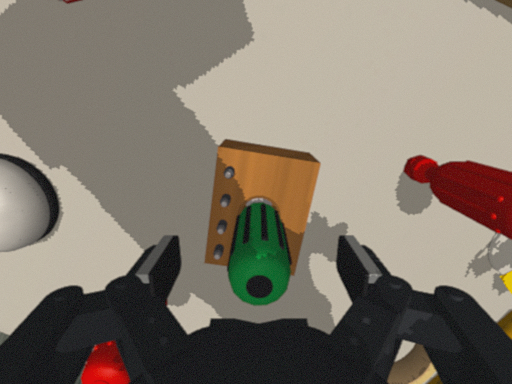

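The handle is centred between the fingers (cap at px (259,288)). I'll close on it.

>>> {"api": "move_arm", "payload": {"series": [[[0, 0, 0, 0, 0, 0, 0], [0, 0, 0, 0, 0, 0, 0], [0, 0, 0, 0, 0, 0, 0], [0, 0, 0, 0, 0, 0, 0], [0, 0, 0, 0, 0, 0, 0]]]}}

```text
clock: 6.35
eef_pos: [0.4848, -0.2723, 0.0776]
tool_rot: [0.504, 0.864, -0.0, 0.001]
ft_force: [-0.6, 1.3, -1.5]
grip_width: 0.0297
```

Run:
```python
from h import *
o=st(); im,d,o=snap('wrist','w5'); st()
z=np.load('pics/w4.npz'); oo={'eef_pos':z['p'],'tool_rot':z['q']}
print(ray('wrist',oo,259,288,.12))
```

```text
t 6.35 p [ 0.4848 -0.2723  0.0776] yaw 119.5 fixrot [0.09 0.13] q [-0.51  0.46 -0.1   1.01 -0.    0.54] F [-0.6  1.3 -1.5] M [-0.01 -0.01  0.02] g 0.0297
t 6.4 p [ 0.4848 -0.2723  0.0776] yaw 119.5 fixrot [0.09 0.13] q [-0.51  0.46 -0.1   1.01 -0.    0.54] F [1.2 0.  0. ] M [ 0.03 -0.08 -0.01] g 0.0296
[ 0.48556956 -0.27361127  0.12      ]
```

View pics/w5.png

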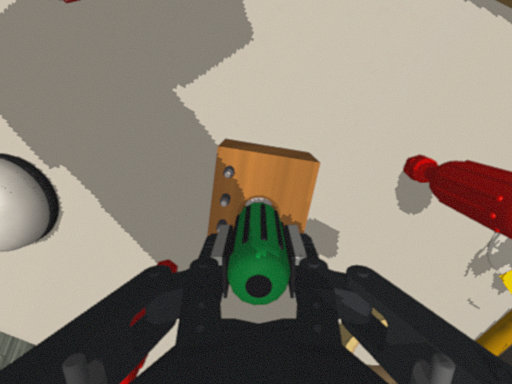

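>>> {"api": "move_arm", "payload": {"series": [[[0, 0, 2.0, 0, 0, 0, 0], [-0.1, 0, 3.0, 0, 0, 0, 0], [-0.2, 0, 3.5, 0, 0, 0, 0], [-0.2, 0, 3, 0, 0, 0, 0], [0, 0, 1.0, 0, 0, 0, 0]]]}}

```text
clock: 6.9
eef_pos: [0.4767, -0.2708, 0.202]
tool_rot: [0.504, 0.864, -0.0, -0.003]
ft_force: [0.7, -0.2, -2.0]
grip_width: 0.0301
```

Run:
```python
from h import *
o=st(); im,d,o=snap('wrist','w6'); snap('side','s6')
im=cv2.imread('pics/s6.png'); u=proj('side',o,o['eef_pos']).astype(int); print(u)
a=im[max(0,u[1]-60):u[1]+80,u[0]-70:u[0]+70]; cv2.imwrite('pics/s6z.png',cv2.resize(a,None,fx=4,fy=4,interpolation=cv2.INTER_CUBIC))
```

```text
t 6.9 p [ 0.4767 -0.2708  0.202 ] yaw 119.5 fixrot [-0.14 -0.33] q [-0.52  0.35  0.09  1.31 -0.    0.54] F [ 0.7 -0.2 -2. ] M [ 0.02 -0.04  0.02] g 0.0301
[290 216]
```

View pics/w6.png

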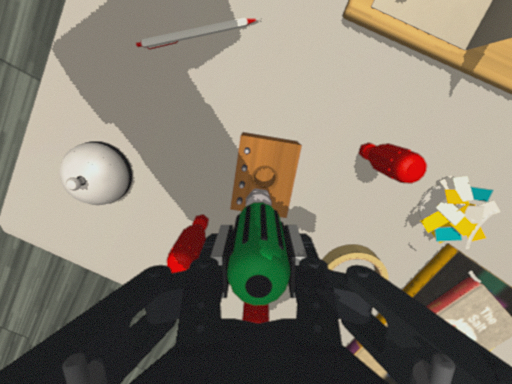

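View pics/s6z.png

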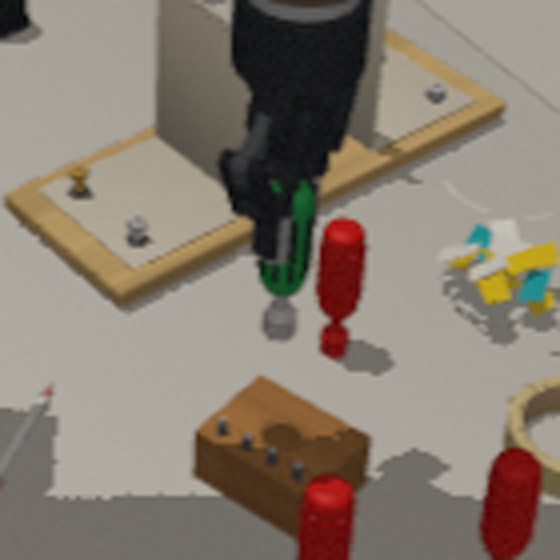

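```bash
cat >> h.py <<'E'
def tproj(p):
    i=bot.camera_info('wrist'); f=192/np.tan(np.radians(i['vfov'])/2); t=np.array(i['tool_from_camera'])
    c=t[:3,:3].T@(np.asarray(p)-t[:3,3]); return np.array([i['cx']+f*c[0]/c[2],i['cy']+f*c[1]/c[2]])
def tray(u,v,zp):
    i=bot.camera_info('wrist'); f=192/np.tan(np.radians(i['vfov'])/2); t=np.array(i['tool_from_camera'])
    r=t[:3,:3]@np.array([(u-i['cx'])/f,(v-i['cy'])/f,1]); return t[:3,3]+r*(zp-t[2,3])/r[2]
E
python3 - <<'E'
from h import *
im=cv2.imread('pics/w6.png'); d=np.load('pics/w6.npz')['d']
cv2.imwrite('pics/w6z.png',cv2.resize(im[170:310,210:310],None,fx=6,fy=4.2,interpolation=cv2.INTER_CUBIC))
print('cap in tool',tray(258.5,287.5,-.0424))
for z in (-.0424,-.02,0.0,.0296,.05,.0696): print(z,tproj([0,0,z]).round(1), tproj([.0155,0,z]).round(1),tproj([.011,0,z]).round(1))
print('cap depth', np.median(d[284:291,255:262]), 'socket depths', [round(float(d[v,262]),4) for v in range(185,215,2)])
E
```

```text
cap in tool [-1.80928780e-03  2.59844616e-05 -4.24000000e-02]
-0.0424 [258.4 284. ] [258.4 253. ] [258.4 262.2]
-0.02 [258.4 256.5] [258.4 229.5] [258.4 237.5]
0.0 [258.3 238.3] [258.3 214. ] [258.3 221.2]
0.0296 [258.2 218.1] [258.2 197.1] [258.2 203.3]
0.05 [258.2 207.4] [258.2 188.2] [258.2 193.8]
0.0696 [258.2 198.8] [258.2 181.1] [258.2 186.3]
cap depth 0.11807114 socket depths [0.331, 0.3223, 0.3192, 0.219, 0.2102, 0.2074, 0.2067, 0.2056, 0.2059, 0.1758, 0.1666, 0.1646, 0.1618, 0.1584, 0.1571]
```

View pics/w6z.png

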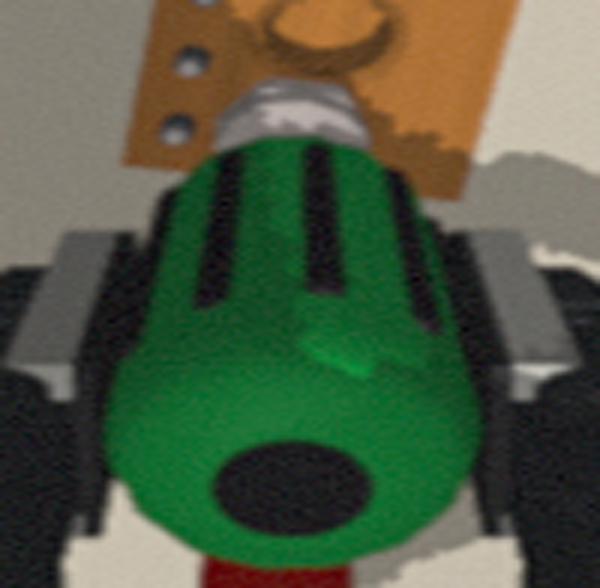

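The driver is out and held upright. One socket flat faces tool +x. The head's flats sit at a yaw of about 26° mod 60, so I want tool yaw -34° over the screw, which leaves plenty of clockwise wrist range.

>>> {"api": "move_arm", "payload": {"series": [[[0.2, 2.8, 0, 0, 0, 8.5, 0], [0.2, 2.8, 0, 0, 0, 8.5, 0], [0.2, 2.8, 0, 0, 0, 8.5, 0], [0.2, 2.8, 0, 0, 0, 8.5, 0], [0.2, 2.8, 0, 0, 0, 8.5, 0]]]}}

```text
clock: 7.5
eef_pos: [0.4818, -0.1282, 0.1889]
tool_rot: [0.151, 0.988, -0.002, -0.011]
ft_force: [1.2, -0.2, -0.8]
grip_width: 0.03
```

>>> {"api": "move_arm", "payload": {"series": [[[0.2, 2.8, 0, 0, 0, 8.5, 0], [0.2, 2.8, 0, 0, 0, 8.5, 0], [0.2, 2.8, 0, 0, 0, 8.5, 0], [0.2, 2.8, 0, 0, 0, 8.5, 0], [0.2, 2.8, 0, 0, 0, 8.5, 0]]]}}

```text
clock: 8.0
eef_pos: [0.4851, 0.0182, 0.1762]
tool_rot: [-0.222, 0.975, -0.006, -0.019]
ft_force: [0.5, 0.5, -0.4]
grip_width: 0.0301
```

Run:
```python
from h import *
o=st()
```

```text
t 8.0 p [0.4851 0.0182 0.1762] yaw -154.4 fixrot [ 1.13 -1.96] q [ 0.05  0.27 -0.1   1.23 -0.02 -0.4 ] F [ 0.5  0.5 -0.4] M [ 0.03 -0.04 -0.02] g 0.0301
```

>>> {"api": "move_arm", "payload": {"series": [[[0.3, 0.3, 0.2, 0, 0, 8.5, 0], [0.2, 0.2, 0.2, 0, 0, 8.5, 0], [0.2, 0, 0.2, 0, 0, 8.5, 0], [0.1, 0, 0.2, 0, 0, 8.5, 0], [0, 0, 0.2, 0, 0, 8.5, 0]]]}}

```text
clock: 8.5
eef_pos: [0.4863, 0.0284, 0.1732]
tool_rot: [-0.563, 0.826, -0.009, -0.026]
ft_force: [-1.2, 0.1, -2.4]
grip_width: 0.0297
```

>>> {"api": "move_arm", "payload": {"series": [[[0, 0, 0.1, 0, 0, 8.5, 0], [0, 0, 0.1, 0, 0, 8.5, 0], [0, 0, 0.1, 0, 0, 8.5, 0], [0, 0, 0.1, 0, 0, 8.5, 0], [0, 0, 0, 0, 0, 8.5, 0]]]}}

```text
clock: 9.0
eef_pos: [0.4795, 0.0285, 0.1648]
tool_rot: [0.827, -0.562, 0.012, 0.029]
ft_force: [-0.8, 0.2, -1.7]
grip_width: 0.03
```

Run:
```python
from h import *
o=st()
```

```text
t 9.0 p [0.4795 0.0285 0.1648] yaw -68.4 fixrot [ 3.53 -0.67] q [ 0.1   0.26 -0.15  1.18 -0.06 -1.85] F [-0.8  0.2 -1.7] M [0.05 0.01 0.04] g 0.03
```

>>> {"api": "move_arm", "payload": {"series": [[[0.6, 0.3, 0.2, 0, 0, 8.5, 0], [0.6, 0.3, 0.2, 1.0, -0.3, 8.5, 0], [0.6, 0.1, 0.2, 1.0, -0.3, 8.5, 0], [0.4, 0.1, 0, 1.5, 0, 8.5, 0], [0, 0, 0, 0, 0, 0, 0]]]}}

```text
clock: 9.5
eef_pos: [0.4944, 0.0369, 0.1584]
tool_rot: [0.956, -0.295, 0.002, 0.0]
ft_force: [0.9, -0.6, -1.4]
grip_width: 0.0296
```

Run:
```python
from h import *
o=st()
```

```text
t 9.5 p [0.4944 0.0369 0.1584] yaw -34.3 fixrot [0.08 0.19] q [ 0.08  0.27 -0.15  1.15 -0.   -2.47] F [ 0.9 -0.6 -1.4] M [ 0.04  0.07 -0.02] g 0.0296
```

>>> {"api": "move_arm", "payload": {"series": [[[0.6, -0.05, -0.5, 0, 0, 0, 0], [0.3, 0, -0.4, 0, 0, 0, 0], [0, 0, -0.2, 0, 0.1, 0, 0], [0, 0, 0, 0, 0, 0, 0], [0, 0, 0, 0, 0, 0, 0]]]}}

```text
clock: 10.0
eef_pos: [0.5012, 0.0364, 0.142]
tool_rot: [0.954, -0.298, -0.003, 0.003]
ft_force: [-0.0, -0.8, -1.0]
grip_width: 0.0297
```

Run:
```python
from h import *
im,d,o=snap('wrist','w7'); st(o)
print('proj head',proj('wrist',o,[.5003,.037,.045]))
im=cv2.imread('pics/w7.png')
cv2.imwrite('pics/w7z.png',cv2.resize(im[130:310,200:320],None,fx=5,fy=3.3,interpolation=cv2.INTER_CUBIC))
snap('side','s7'); u=proj('side',o,[.5,.037,.06]).astype(int)
im=cv2.imread('pics/s7.png'); a=im[u[1]-50:u[1]+40,u[0]-50:u[0]+50]; cv2.imwrite('pics/s7z.png',cv2.resize(a,None,fx=6,fy=6,interpolation=cv2.INTER_CUBIC))
```

```text
t 10.0 p [0.5012 0.0364 0.142 ] yaw -34.7 fixrot [ 0.19 -0.4 ] q [ 0.07  0.31 -0.14  1.13 -0.   -2.46] F [-0.  -0.8 -1. ] M [0.03 0.01 0.04] g 0.0297
proj head [257.71489557 189.60353527]
```

View pics/w7z.png

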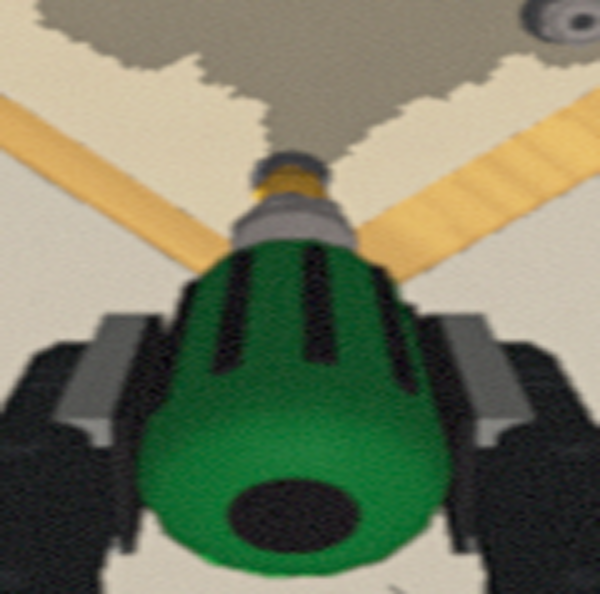

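View pics/s7z.png

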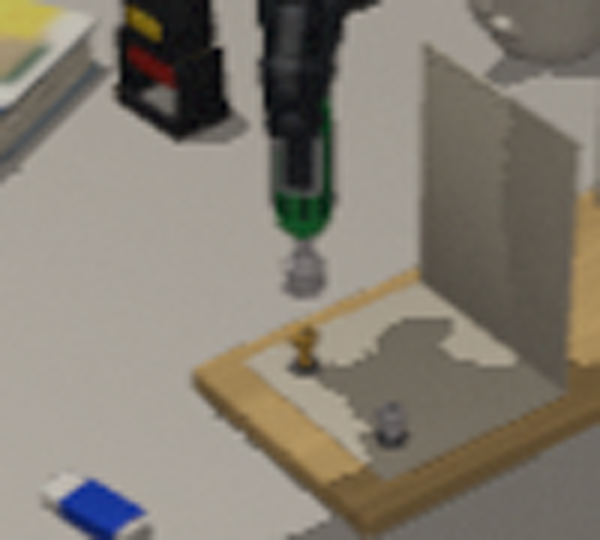

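>>> {"api": "move_arm", "payload": {"series": [[[0, 0, -0.8, 0, -0.2, 0, 0], [0, 0.05, -0.8, 0.1, -0.2, 0, 0], [0, 0, -0.4, 0, 0, 0, 0], [0, 0, 0, 0, 0, 0, 0], [0, 0, 0, 0, 0, 0, 0]]]}}

```text
clock: 10.6
eef_pos: [0.501, 0.037, 0.1208]
tool_rot: [0.954, -0.298, 0.001, 0.0]
ft_force: [0.5, -0.3, -1.3]
grip_width: 0.0297
```

Run:
```python
from h import *
o=st()
```

```text
t 10.6 p [0.501  0.037  0.1208] yaw -34.7 fixrot [0.08 0.11] q [ 0.07  0.32 -0.19  1.06 -0.   -2.46] F [ 0.5 -0.3 -1.3] M [ 0.04  0.02 -0.02] g 0.0297
```

Run:
```python
from h import *
im,d,o=snap('wrist','w8'); st(o)
print('proj head centre, near/far corners',proj('wrist',o,[.5003,.037,.045]))
im=cv2.imread('pics/w8.png')
cv2.imwrite('pics/w8z.png',cv2.resize(im[150:220,220:300],None,fx=8,fy=8,interpolation=cv2.INTER_CUBIC))
```

```text
t 10.6 p [0.501  0.037  0.1208] yaw -34.7 fixrot [0.08 0.11] q [ 0.07  0.32 -0.19  1.06 -0.   -2.46] F [ 0.5 -0.3 -1.3] M [ 0.04  0.02 -0.02] g 0.0297
proj head centre, near/far corners [258.85390176 197.13602981]
```

View pics/w8z.png

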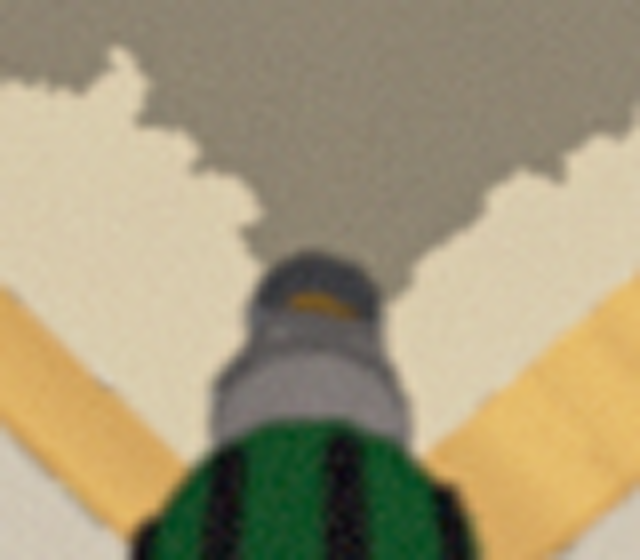

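>>> {"api": "move_arm", "payload": {"series": [[[0, -0.02, -0.3, 0, 0.1, 0, 0], [0, 0, -0.2, 0, 0, 0, 0], [0, 0, -0.15, 0, 0, 0, 0], [0, 0, -0.1, 0, 0, 0, 0], [0, 0, 0, 0, 0, 0, 0]]]}}

```text
clock: 11.15
eef_pos: [0.5016, 0.0368, 0.1133]
tool_rot: [0.954, -0.298, 0.001, 0.0]
ft_force: [0.1, -0.1, -1.4]
grip_width: 0.0297
```

Run:
```python
from h import *
o=st()
```

```text
t 11.15 p [0.5016 0.0368 0.1133] yaw -34.7 fixrot [0.07 0.07] q [ 0.07  0.33 -0.2   1.04 -0.   -2.46] F [ 0.1 -0.1 -1.4] M [-0.    0.03 -0.02] g 0.0297
```

>>> {"api": "move_arm", "payload": {"series": [[[0, 0, -0.1, 0, 0, 0, 0], [0, 0, -0.1, 0, 0, 0, 0], [0, 0, -0.1, 0, 0, 0, 0], [0, 0, -0.1, 0, 0, 0, 0], [0, 0, 0, 0, 0, 0, 0]]]}}

```text
clock: 11.65
eef_pos: [0.5018, 0.0367, 0.1129]
tool_rot: [0.954, -0.298, 0.002, 0.0]
ft_force: [-0.1, -0.1, -0.0]
grip_width: 0.0299
```

Run:
```python
from h import *
o=st()
```

```text
t 11.65 p [0.5018 0.0367 0.1129] yaw -34.7 fixrot [0.07 0.21] q [ 0.07  0.33 -0.2   1.04 -0.   -2.46] F [-0.1 -0.1 -0. ] M [ 0.02  0.4  -0.02] g 0.0299
```

>>> {"api": "move_arm", "payload": {"series": [[[0, 0, -0.15, 0, 0, 1.5, 0], [0, 0, -0.15, 0, 0, 1.5, 0], [0, 0, -0.15, 0, 0, 1.5, 0], [0, 0, -0.15, 0, 0, 1.5, 0], [0, 0, -0.15, 0, 0, 1.5, 0]]]}}

```text
clock: 12.15
eef_pos: [0.5016, 0.0366, 0.1072]
tool_rot: [0.973, -0.231, 0.002, -0.0]
ft_force: [-5.3, -0.1, 17.8]
grip_width: 0.0292
```

Run:
```python
from h import *
o=st()
```

```text
t 12.15 p [0.5016 0.0366 0.1072] yaw -26.7 fixrot [0.05 0.28] q [ 0.07  0.33 -0.21  1.02 -0.   -2.6 ] F [-5.3 -0.1 17.8] M [-0.19  1.43 -0.02] g 0.0292
```

The socket dropped over the head (TCP 0.1072, so the mouth is at about 0.0376). I'll calibrate the pressing force before turning.

>>> {"api": "move_arm", "payload": {"series": [[[-0.03, 0, -0.05, 0, 0, 0, 0], [-0.02, 0, -0.08, 0, 0.1, 0, 0], [0, 0, -0.08, 0, 0.1, 0, 0], [0, 0, -0.08, 0, 0, 0, 0], [0, 0, -0.08, 0, 0, 0, 0]]]}}

```text
clock: 12.65
eef_pos: [0.5015, 0.0367, 0.1073]
tool_rot: [0.974, -0.228, 0.002, -0.0]
ft_force: [-4.3, -0.7, 7.7]
grip_width: 0.0297
```

Run:
```python
from h import *
o=st()
```

```text
t 12.65 p [0.5015 0.0367 0.1073] yaw -26.4 fixrot [0.02 0.23] q [ 0.07  0.33 -0.21  1.03 -0.   -2.61] F [-4.3 -0.7  7.7] M [-0.02  1.14 -0.02] g 0.0297
```

>>> {"api": "move_arm", "payload": {"series": [[[-0.03, 0, -0.11, 0, 0.1, -5, 0], [-0.02, -0.01, -0.12, 0, 0.1, -5, 0], [-0.01, -0.01, -0.12, 0, 0, -5, 0], [-0.01, -0.01, -0.12, 0, 0, -5, 0], [-0.01, -0.01, -0.12, 0, 0, -5, 0]]]}}

```text
clock: 13.15
eef_pos: [0.501, 0.0362, 0.1071]
tool_rot: [0.899, -0.438, 0.002, -0.0]
ft_force: [-4.5, -0.1, 11.4]
grip_width: 0.0299
```

Run:
```python
from h import *
o=st()
```

```text
t 13.15 p [0.501  0.0362 0.1071] yaw -52.0 fixrot [0.09 0.19] q [ 0.07  0.33 -0.21  1.03 -0.   -2.16] F [-4.5 -0.1 11.4] M [0.01 1.34 0.12] g 0.0299
```

>>> {"api": "move_arm", "payload": {"series": [[[-0.02, -0.01, -0.12, 0, 0.1, -5, 0], [-0.02, -0.01, -0.13, 0, 0.1, -5, 0], [-0.01, -0.01, -0.13, 0, 0, -5, 0], [-0.01, -0.01, -0.13, 0, 0, -5, 0], [-0.01, 0, -0.13, 0, 0, -5, 0]]]}}

```text
clock: 13.65
eef_pos: [0.5004, 0.0362, 0.1067]
tool_rot: [0.779, -0.627, 0.001, -0.0]
ft_force: [-4.4, -1.0, 11.0]
grip_width: 0.0298
```

Run:
```python
from h import *
o=st()
```

```text
t 13.65 p [0.5004 0.0362 0.1067] yaw -77.6 fixrot [0.06 0.16] q [ 0.07  0.33 -0.21  1.03 -0.   -1.71] F [-4.4 -1.  11. ] M [-0.04  1.3   0.01] g 0.0298
```

>>> {"api": "move_arm", "payload": {"series": [[[-0.02, 0, -0.14, 0, 0.1, -5, 0], [-0.02, 0, -0.14, 0, 0.1, -5, 0], [-0.02, 0, -0.14, 0, 0, -5, 0], [-0.02, 0, -0.14, 0, 0, -5, 0], [-0.02, 0, -0.14, 0, 0, -5, 0]]]}}

```text
clock: 14.15
eef_pos: [0.5001, 0.0365, 0.1063]
tool_rot: [-0.62, 0.784, -0.002, 0.001]
ft_force: [-4.5, 0.0, 11.5]
grip_width: 0.0301
```

Run:
```python
from h import *
o=st()
```

```text
t 14.15 p [0.5001 0.0365 0.1063] yaw -103.3 fixrot [0.07 0.21] q [ 0.07  0.33 -0.21  1.02 -0.   -1.26] F [-4.5  0.  11.5] M [-0.04  1.29  0.02] g 0.0301
```

>>> {"api": "move_arm", "payload": {"series": [[[-0.02, 0, -0.14, 0, 0.1, -6, 0], [-0.02, 0.01, -0.14, 0, 0.1, -6, 0], [-0.02, 0.01, -0.14, 0, 0, -6, 0], [-0.02, 0.01, -0.14, 0, 0, -6, 0], [-0.02, 0.01, -0.14, 0, 0, -6, 0]]]}}

```text
clock: 14.65
eef_pos: [0.5, 0.0369, 0.1058]
tool_rot: [-0.389, 0.921, -0.002, 0.002]
ft_force: [-4.3, -1.1, 10.9]
grip_width: 0.0294
```

>>> {"api": "move_arm", "payload": {"series": [[[-0.02, 0.01, -0.14, 0, 0.1, -6, 0], [-0.01, 0.01, -0.14, 0, 0.1, -6, 0], [-0.01, 0.01, -0.14, 0, 0, -6, 0], [-0.01, 0.01, -0.14, 0, 0, -6, 0], [-0.01, 0.01, -0.14, 0, 0, -6, 0]]]}}

```text
clock: 15.15
eef_pos: [0.5, 0.0372, 0.1053]
tool_rot: [-0.129, 0.992, -0.003, 0.002]
ft_force: [-5.2, -0.3, 11.4]
grip_width: 0.0301
```

Run:
```python
from h import *
o=st()
```

```text
t 15.15 p [0.5    0.0372 0.1053] yaw -165.1 fixrot [0.26 0.23] q [ 0.08  0.33 -0.21  1.02 -0.   -0.18] F [-5.2 -0.3 11.4] M [-0.13  1.31  0.02] g 0.0301
```

>>> {"api": "move_arm", "payload": {"series": [[[-0.01, 0.01, -0.14, 0.1, 0.1, -6, 0], [-0.01, 0.01, -0.14, 0.1, 0.1, -6, 0], [0, 0.01, -0.14, 0, 0, -6, 0], [0, 0.01, -0.14, 0, 0, -6, 0], [0, 0.01, -0.14, 0, 0, -6, 0]]]}}

```text
clock: 15.65
eef_pos: [0.5001, 0.0372, 0.1048]
tool_rot: [0.14, 0.99, -0.001, 0.002]
ft_force: [-4.0, -0.2, 11.6]
grip_width: 0.0299
```

>>> {"api": "move_arm", "payload": {"series": [[[0, 0.01, -0.14, 0.1, 0.1, -6, 0], [0, 0.01, -0.14, 0, 0.1, -6, 0], [0, 0.01, -0.14, 0, 0, -6, 0], [0, 0.01, -0.14, 0, 0, -6, 0], [0, 0.01, -0.14, 0, 0, -6, 0]]]}}

```text
clock: 16.15
eef_pos: [0.5, 0.0374, 0.1042]
tool_rot: [0.399, 0.917, -0.001, 0.001]
ft_force: [-5.1, -1.5, 11.1]
grip_width: 0.0298
```

Run:
```python
from h import *
o=st()
```

```text
t 16.15 p [0.5    0.0374 0.1042] yaw 133.0 fixrot [0.15 0.09] q [ 0.08  0.34 -0.21  1.02 -0.    0.9 ] F [-5.1 -1.5 11.1] M [-0.09  1.36  0.08] g 0.0298
```

>>> {"api": "move_arm", "payload": {"series": [[[0, 0.01, -0.14, 0.1, 0.1, -6, 0], [0, 0.01, -0.14, 0, 0.1, -6, 0], [0, 0.01, -0.14, 0, 0, -6, 0], [0, 0.01, -0.14, 0, 0, -6, 0], [0, 0.01, -0.14, 0, 0, -6, 0]]]}}

```text
clock: 16.65
eef_pos: [0.5001, 0.0377, 0.1037]
tool_rot: [0.629, 0.778, -0.0, 0.001]
ft_force: [-3.9, -0.5, 12.1]
grip_width: 0.0298
```

>>> {"api": "move_arm", "payload": {"series": [[[0.01, 0, -0.14, 0.1, 0.1, -6, 0], [0.01, 0, -0.14, 0, 0.1, -6, 0], [0.01, 0, -0.14, 0, 0, -6, 0], [0.01, 0, -0.14, 0, 0, -6, 0], [0, 0, 0, 0, 0, 0, 0]]]}}

```text
clock: 17.15
eef_pos: [0.5002, 0.0377, 0.1035]
tool_rot: [0.781, 0.625, 0.0, -0.0]
ft_force: [-1.0, 0.0, -2.7]
grip_width: 0.0297
```

Run:
```python
from h import *
o=st()
```

```text
t 17.15 p [0.5002 0.0377 0.1035] yaw 77.4 fixrot [-0.05  0.02] q [ 0.07  0.34 -0.21  1.02  0.    1.87] F [-1.   0.  -2.7] M [-0.07  0.32  0.02] g 0.0297
```

About 3.8 mm of sink, consistent with roughly 4.2 rad of turn. I'll lift off and check the heads.

>>> {"api": "move_arm", "payload": {"series": [[[0, 0, 0.4, 0, 0, 0, 0], [0, 0, 0.8, 0, 0, 0, 0], [0, 0, 1.5, 0, 0, 0, 0], [-0.1, 0, 3.0, 0, 0, 0, 0], [-0.2, -1.0, 3.0, 0, 0, 0, 0]]]}}

```text
clock: 17.65
eef_pos: [0.4953, 0.0282, 0.1885]
tool_rot: [0.779, 0.627, -0.003, -0.003]
ft_force: [1.0, -0.2, -1.5]
grip_width: 0.0299
```

>>> {"api": "move_arm", "payload": {"series": [[[-3.0, -1.5, 1.0, 0, 0, 0, 0], [-3.0, -1.0, 0, 0, 0, 0, 0], [-1, 0, 0, 0, 0, 0, 0], [0, 0, 0, 0, 0, 0, 0], [0, 0, 0, 0, 0, 0, 0]]]}}

```text
clock: 18.15
eef_pos: [0.4302, 0.0024, 0.2063]
tool_rot: [0.778, 0.628, 0.004, 0.002]
ft_force: [0.5, -0.6, -1.0]
grip_width: 0.0298
```

Run:
```python
from h import *
im,d,o=snap('wrist','w9'); st(o)
u=proj('wrist',o,[.5003,.037,.041]); g=proj('wrist',o,[.5108,-.034,.041]); print(u,g)
P=cloud('wrist',d,o)
for c,xy in ((u,(.5003,.037)),(g,(.5108,-.034))):
    Q=P.reshape(-1,3); m=(np.hypot(Q[:,0]-xy[0],Q[:,1]-xy[1])<.007)&(Q[:,2]>.032)&(Q[:,2]<.06); print(m.sum(),np.percentile(Q[m][:,2],[50,75,90]) if m.sum() else '')
im,d,o=snap('top','t9'); P=cloud('top',d,o)
for xy in ((.5003,.037),(.5108,-.034)):
    Q=P.reshape(-1,3); m=(np.hypot(Q[:,0]-xy[0],Q[:,1]-xy[1])<.008)&(Q[:,2]>.032)&(Q[:,2]<.06); print('top',m.sum(),np.percentile(Q[m][:,2],[50,75,90]) if m.sum() else '')
im,d,o=snap('side','s9'); P=cloud('side',d,o)
for xy in ((.5003,.037),(.5108,-.034)):
    Q=P.reshape(-1,3); m=(np.hypot(Q[:,0]-xy[0],Q[:,1]-xy[1])<.008)&(Q[:,2]>.032)&(Q[:,2]<.06); print('side',m.sum(),np.percentile(Q[m][:,2],[50,75,90]) if m.sum() else '')
```

```text
t 18.15 p [0.4302 0.0024 0.2063] yaw 77.9 fixrot [-0.07  0.54] q [ 0.    0.11 -0.22  1.23  0.    1.79] F [ 0.5 -0.6 -1. ] M [ 0.03 -0.02  0.05] g 0.0298
[311.09068743 130.27173785] [328.74664355 187.06821677]
119 [0.04051673 0.04101913 0.04157639]
108 [0.04029168 0.04099646 0.04170352]
top 0 
top 0 
side 11 [0.03799584 0.03843149 0.04076043]
side 12 [0.03762185 0.03818601 0.03870333]
```

View pics/w9.png

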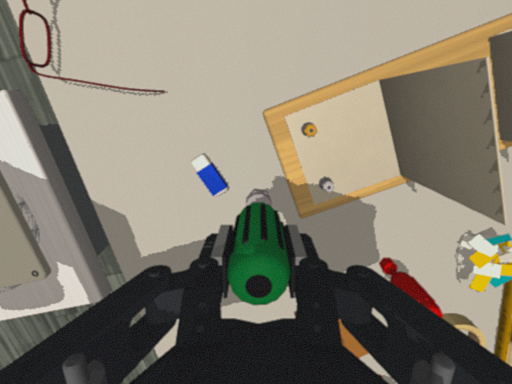

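View pics/s9.png

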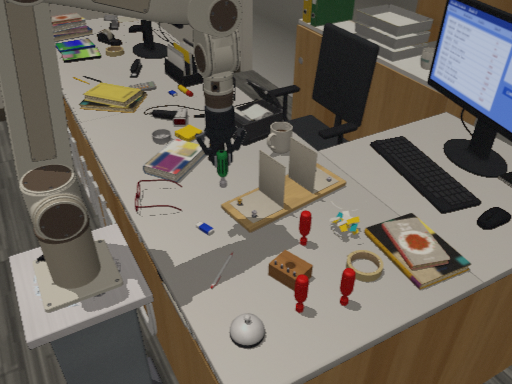

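The brass and grey heads now measure level: both about 0.041 at the 75th percentile of depth. Next I'll take the driver back to the block.

>>> {"api": "move_arm", "payload": {"series": [[[0.6, -3.5, 0, 0, 0, 0, 0], [1.0, -4.5, 0, 0, 0, 0, 0], [1.0, -4.5, 0, 0, 0, 0, 0], [1.0, -4.5, 0, 0, 0, 0, 0], [1.0, -4.5, 0, 0, 0, 0, 0]]]}}

```text
clock: 18.8
eef_pos: [0.4804, -0.2132, 0.2036]
tool_rot: [0.772, 0.635, 0.004, 0.0]
ft_force: [1.2, 0.1, -2.0]
grip_width: 0.0299
```

>>> {"api": "move_arm", "payload": {"series": [[[1.0, -3.5, 0, 0, 0, 0, 0], [0, -2.0, -0.5, 0, 0, 0, 0], [0, 0, -0.5, 0, 0, 0, 0], [0, 0, 0, 0, 0, 0, 0], [0, 0, 0, 0, 0, 0, 0]]]}}

```text
clock: 19.3
eef_pos: [0.4937, -0.2762, 0.188]
tool_rot: [0.774, 0.633, 0.003, -0.001]
ft_force: [-0.2, -0.4, -1.1]
grip_width: 0.0297
```

Run:
```python
from h import *
o=st()
```

```text
t 19.3 p [ 0.4937 -0.2762  0.188 ] yaw 78.5 fixrot [-0.36  0.22] q [-0.51  0.39  0.1   1.28  0.01  1.26] F [-0.2 -0.4 -1.1] M [ 0.    0.04 -0.01] g 0.0297
```

>>> {"api": "move_arm", "payload": {"series": [[[-0.8, 0.5, -2.0, -0.3, 0.2, 0, 0], [-0.3, 0.1, -2.0, 0, 0, 0, 0], [-0.2, 0, -1.0, 0, 0, 0, 0], [0, 0, 0, 0, 0, 0, 0], [0, 0, 0, 0, 0, 0, 0]]]}}

```text
clock: 19.8
eef_pos: [0.4823, -0.2648, 0.1388]
tool_rot: [0.772, 0.636, 0.001, 0.001]
ft_force: [-0.6, -0.5, -0.4]
grip_width: 0.03
```

Run:
```python
from h import *
im,d,o=snap('wrist','w10'); st(o)
print(proj('wrist',o,[.486,-.2722,.042]))
im=cv2.imread('pics/w10.png')
cv2.imwrite('pics/w10z.png',cv2.resize(im[120:220,205:315],None,fx=7,fy=6,interpolation=cv2.INTER_CUBIC))
```

```text
t 19.8 p [ 0.4823 -0.2648  0.1388] yaw 79.0 fixrot [-0.04  0.18] q [-0.5   0.39 -0.03  1.15  0.    1.26] F [-0.6 -0.5 -0.4] M [ 0.03 -0.03 -0.01] g 0.03
[263.24809568 195.87259205]
```

View pics/w10z.png

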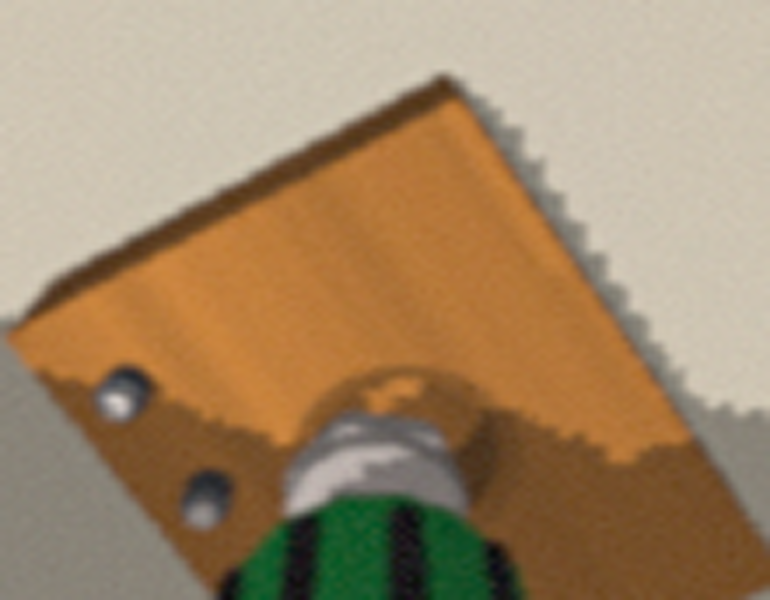

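>>> {"api": "move_arm", "payload": {"series": [[[0.4, -0.6, -0.3, 0, 0.1, 0, 0], [0.1, -0.2, -0.6, 0, 0, 0, 0], [0, 0, -0.4, 0, 0, 0, 0], [0, 0, 0, 0, 0, 0, 0], [0, 0, 0, 0, 0, 0, 0]]]}}

```text
clock: 20.35
eef_pos: [0.49, -0.2749, 0.1272]
tool_rot: [0.772, 0.636, 0.002, 0.003]
ft_force: [0.2, -0.1, -1.4]
grip_width: 0.0296
```

Run:
```python
from h import *
im,d,o=snap('wrist','w11'); st(o)
print(proj('wrist',o,[.486,-.2722,.042]))
im=cv2.imread('pics/w11.png')
cv2.imwrite('pics/w11z.png',cv2.resize(im[150:220,205:315],None,fx=7,fy=7,interpolation=cv2.INTER_CUBIC))
```

```text
t 20.35 p [ 0.49   -0.2749  0.1272] yaw 79.0 fixrot [0.11 0.34] q [-0.51  0.42 -0.02  1.13  0.    1.25] F [ 0.2 -0.1 -1.4] M [0.02 0.04 0.01] g 0.0296
[252.72381807 190.9708272 ]
```

View pics/w11z.png

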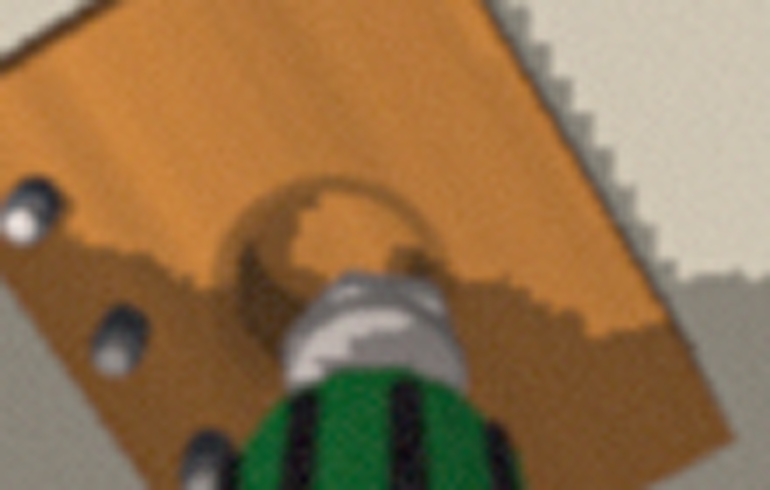

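>>> {"api": "move_arm", "payload": {"series": [[[-0.3, 0.3, 0, 0.1, 0.3, 0, 0], [0, 0, 0, 0, 0, 0, 0], [0, 0, 0, 0, 0, 0, 0], [0, 0, 0, 0, 0, 0, 0], [0, 0, 0, 0, 0, 0, 0]]]}}

```text
clock: 20.9
eef_pos: [0.4865, -0.2715, 0.1276]
tool_rot: [0.772, 0.636, 0.0, 0.0]
ft_force: [-1.0, 0.1, -1.5]
grip_width: 0.0296
```

>>> {"api": "move_arm", "payload": {"series": [[[-0.04, 0.03, -0.4, 0, 0, 0, 0], [-0.02, 0, -0.5, 0, 0, 0, 0], [-0.02, 0, -0.3, 0, 0, 0, 0], [0, 0, 0, 0, 0, 0, 0], [0, 0, 0, 0, 0, 0, 0]]]}}

```text
clock: 21.4
eef_pos: [0.4854, -0.271, 0.1142]
tool_rot: [0.772, 0.636, 0.0, -0.0]
ft_force: [-0.2, 0.4, -1.2]
grip_width: 0.0296
```

Run:
```python
from h import *
im,d,o=snap('wrist','w12'); st(o)
print(proj('wrist',o,[.486,-.2722,.042]))
im=cv2.imread('pics/w12.png')
cv2.imwrite('pics/w12z.png',cv2.resize(im[150:220,205:315],None,fx=7,fy=7,interpolation=cv2.INTER_CUBIC))
```

```text
t 21.4 p [ 0.4854 -0.271   0.1142] yaw 79.0 fixrot [-0.01 -0.01] q [-0.51  0.43 -0.05  1.1   0.    1.25] F [-0.2  0.4 -1.2] M [-0.06 -0.04  0.  ] g 0.0296
[259.17841974 199.02770736]
```

View pics/w12z.png

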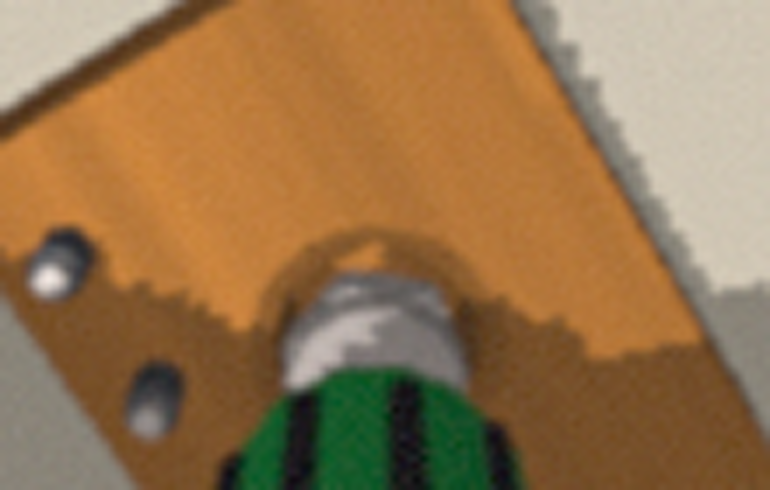

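The socket is centred over the hole (both at zoom x of about 375). I'll lower it.

>>> {"api": "move_arm", "payload": {"series": [[[0.03, 0, -0.5, 0, 0, 0, 0], [0, 0, -0.6, 0, 0, 0, 0], [0, 0, -0.6, 0, 0, 0, 0], [0, 0, -0.4, 0, 0, 0, 0], [0, 0, 0, 0, 0, 0, 0]]]}}

```text
clock: 21.95
eef_pos: [0.4857, -0.271, 0.0912]
tool_rot: [0.772, 0.636, -0.0, -0.0]
ft_force: [-1.0, 0.5, -1.9]
grip_width: 0.0294
```

Run:
```python
from h import *
st()
```

```text
t 21.95 p [ 0.4857 -0.271   0.0912] yaw 79.0 fixrot [-0.02 -0.02] q [-0.51  0.45 -0.08  1.05  0.    1.25] F [-1.   0.5 -1.9] M [-0.03  0.02  0.02] g 0.0294
```

>>> {"api": "move_arm", "payload": {"series": [[[0.03, 0, -0.4, 0, 0, 0, 0], [0, 0, -0.4, 0, 0, 0, 0], [0, 0, -0.2, 0, 0, 0, 0], [0, 0, -0.1, 0, 0, 0, 0], [0, 0, -0.1, 0, 0, 0, 0]]]}}

```text
clock: 22.45
eef_pos: [0.4862, -0.2711, 0.0782]
tool_rot: [0.772, 0.636, 0.0, -0.0]
ft_force: [0.4, 0.8, -0.8]
grip_width: 0.0298
```

Run:
```python
from h import *
st()
```

```text
t 22.45 p [ 0.4862 -0.2711  0.0782] yaw 79.0 fixrot [-0.01 -0.  ] q [-0.51  0.46 -0.09  1.02  0.    1.25] F [ 0.4  0.8 -0.8] M [-0.06 -0.   -0.05] g 0.0298
```

>>> {"api": "move_arm", "payload": {"series": [[[0, 0, -0.08, 0, 0, 0, 0], [0, 0, -0.08, 0, 0, 0, 0], [0, 0, -0.06, 0, 0, 0, 0], [0, 0, 0, 0, 0, 0, 0], [0, 0, 0, 0, 0, 0, 0]]]}}

```text
clock: 22.95
eef_pos: [0.4866, -0.2713, 0.0776]
tool_rot: [0.772, 0.636, 0.0, 0.001]
ft_force: [-0.5, 0.3, -0.4]
grip_width: 0.0295
```

>>> {"api": "move_arm", "payload": {"series": [[[0, 0, 0, 0, 0, 0, 0.6], [0, 0, 0, 0, 0, 0, 0.8], [0, 0, 0, 0, 0, 0, 1], [0, 0, 0, 0, 0, 0, 1], [0, 0, 0, 0, 0, 0, 1]]]}}

```text
clock: 23.45
eef_pos: [0.4873, -0.2717, 0.0776]
tool_rot: [0.772, 0.636, 0.001, 0.001]
ft_force: [0.1, -0.3, 0.6]
grip_width: 0.0852
```

>>> {"api": "move_arm", "payload": {"series": [[[0, 0, 1.0, 0, 0, 0, 1], [0, 0, 2.0, 0, 0, 0, 1], [0, 0, 3.5, 0, 0, 0, 1], [0, 0, 4, 0, 0, 0, 1], [0, 0, 2, 0, 0, 0, 1]]]}}

```text
clock: 23.95
eef_pos: [0.4838, -0.2698, 0.2051]
tool_rot: [0.772, 0.636, -0.001, -0.003]
ft_force: [-0.3, -0.7, 0.2]
grip_width: 0.0855
```

Run:
```python
from h import *
st(); im,d,o=snap('wrist','w13'); P=cloud('wrist',d,o)
h=cv2.cvtColor(cv2.cvtColor(im,cv2.COLOR_RGB2BGR),cv2.COLOR_BGR2HSV); m=(h[...,0]>35)&(h[...,0]<85)&(h[...,1]>100)
t=P[m]; t=t[(t[:,2]>.10)&(t[:,2]<.14)]; print('top',len(t),t.mean(0),np.percentile(t[:,2],[50,95,99]))
snap('side','s13'); snap('top','t13')
```

```text
t 23.95 p [ 0.4838 -0.2698  0.2051] yaw 79.0 fixrot [-0.16 -0.28] q [-0.51  0.36  0.11  1.32  0.    1.25] F [-0.3 -0.7  0.2] M [-0.04 -0.02  0.01] g 0.0855
top 741 [ 0.48751309 -0.26794786  0.11625461] [0.11784389 0.12037312 0.12095878]
```

View pics/w13.png

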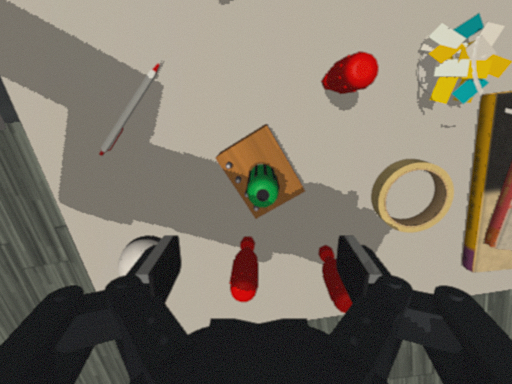

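View pics/s13.png

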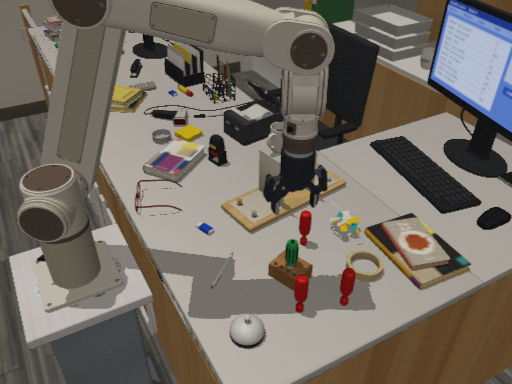

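The driver stands in the hole: its cap is at px (263,195) with the top at about 0.120 m, as before pickup. The gripper is clear and the bystanders have not moved. I'll hold still, then hand in.

>>> {"api": "move_arm", "payload": {"series": [[[0, 0, 0, 0, 0, 0, 1], [0, 0, 0, 0, 0, 0, 1], [0, 0, 0, 0, 0, 0, 1], [0, 0, 0, 0, 0, 0, 1], [0, 0, 0, 0, 0, 0, 1]]]}}

```text
clock: 24.6
eef_pos: [0.481, -0.2682, 0.1982]
tool_rot: [0.772, 0.636, -0.003, -0.007]
ft_force: [0.5, -0.1, -0.9]
grip_width: 0.0851
```

Run:
```python
from h import *
im,d,o=snap('wrist','w14'); st(o); print(ray('wrist',o,263,195,.12))
print(bot.job_done())
```

```text
t 24.6 p [ 0.481  -0.2682  0.1982] yaw 79.0 fixrot [-0.44 -0.78] q [-0.51  0.37  0.1   1.31  0.    1.25] F [ 0.5 -0.1 -0.9] M [-0.05  0.05 -0.01] g 0.0851
[ 0.48413915 -0.26790643  0.12      ]
the job is handed in; nothing more can be done
None
```

The brass screw is driven level with the grey one, the driver is back in its block, and I handed the job in at about 24.6 s; the tool gave no verdict.

- **Driving:** I set the green driver on the brass screw and turned clockwise about 256° at the wrist. I take the first 10–17° of that as play in the socket. The readings I took while turning put the press at roughly 12–13 N. One reading while seating, before the turning, showed about 19 N, close to the 20 N ramming limit. The driver went down about 3.7–3.9 mm.
- **Screw height:** The wrist camera's depth put both heads at 41.0 mm, within about 0.2 mm of each other. The top camera gave no reading on either head, and the side camera caught only about a dozen points on each. Those points read low but agreed to about 0.4 mm at the median. Their highest points differed by 2 mm.
- **Driver:** It stands upright in its hole, with the top of the handle about 120 mm above the table, as before I picked it up. The gripper is open and well clear of it.
- **Disagreement:** My final position check of the handle's end gave (0.484, -0.268), up to 4 mm off the hole centre at (0.486, -0.272). That check reused a pixel position from the picture before the arm moved a few mm, so I don't trust it.
- **Bystanders:** The book, tape and eraser look unmoved in the last side picture. I did not measure their positions again.

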